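# Hang up the box cover and draw out the reflex hammer

## Robot

A 6-joint arm with a two-finger parallel gripper is mounted at the origin on a cart in front of the work surface, level with it; the furniture and walls round the work are solid. World frame = base frame: x ahead of the robot, y to its left, z up, the work surface at z = 0. Lengths are in m, angles in rad, forces in N, time in s.
With the tool pointing down it reaches from about 0.35 to 0.85 m from the base axis. Payload 8.1 kg.
Tool frame: the origin (TCP) lies at the very end of the fingers, on their centre line; the grasp point (between the pads) lies 19 mm behind it; z points along the fingers, y is the line along which they close (so a half turn about z gives the same grasp; the last joint's range is limited). The gripper opens to 93 mm and grips with 3 to 60 N. Pads are 15 mm wide; open, the fingers measure 128 mm over their backs; the gripper's body (75 mm by 188 mm) begins 65 mm behind the grasp point.
Start: joints at [-1.237, 0.13, 1.488, -0, 1.523, -0.085], TCP at [0.244, -0.548, 0.219] pointing down, gripper open.
Joint ranges: [-2.96, 2.96], [-0.89, 2.26], [0.02, 2.5], [-1.34, 4.48], [0, 2.73], [-2.66, 2.66]. Speed limits (rad/s): [2.39, 2.39, 2.79, 3.14, 3.14, 3.14].

## Interface

Orientations are given as a rotation vector (axis times angle).
In Python, from plant import monitor, eyes, ticket gives the robot as it stands.
- The arm moves only by the tool arm_command, never from a script. Its argument "deltas" is a list that holds one entry, the list of rows, each a list of 6 numbers: the shift along the world's x, y, z in cm, then the turn, a rotation vector about the world's x, y, z in degrees. In form: [[[tx, ty, tz, rx, ry, rz], ...]]. A call has 1 to 12 rows; each row shifts and turns the commanded pose from where the row before left it; what a row does not reach is not made up. A row lasts 1/12 s, in which the tool goes at most 41.7 mm and 7.16 degrees, less where a joint would pass 70% of its speed; a pose out of reach is approached as far as the arm can. A call is refused whole if a number of a shift passes 4.17 or a number of a turn 7.16, either way. A call with a gripper value outside its range is refused whole. "gripper" is the opening, from -1 (shut) to 1 (fully open), set as the call begins (left out, the last holds). The fingers move at their own pace and stop on an object; "squeeze" is the grip in N (left out, the last holds). Time passes only in rows, so rows that do not move let the fingers close. It gives the time, the measured TCP pose, the force, the opening and the grip force at its end, in the units of the state.
- monitor.read_state(): the state, without advancing time (a new reading comes with each control period).
- eyes.read_camera(name): name is "scene" or "top" or "wrist"; returns the picture (480x640x3 uint8, blue, green, red); there is no depth.
- eyes.camera_model(name): a dict with "fx", "fy", "cx", "cy" (pixels), "rvec" (rotation vector, rad) and "tvec" (3), from world to camera coordinates, as OpenCV has them. Camera axes: x right, y down, z forward; pixel columns grow to the right and rows downward; lengths in m; the calibration is good to about 2 mm. A picture is of the moment at which its call begins: read the wrist's pose just before it. camera_model takes no time and is no camera call; for the wrist camera it gives the pose at the moment of the call.
- ticket.close_job(): hands the job in; it is judged then, once.
The state is a dict: "t": time; "q": joint angles; "dq": joint speeds; "joint_torque": joint torques, N m; "tool_pos": TCP position; "orientation": TCP orientation; "force": force on the tool from outside, world axes, zero at the start; "wrist_torque": the same for the moment, N m; "opening": finger opening in m; "gripper_force": force on a finger pad.
Only numpy, scipy, OpenCV 4.12 (cv2) and the standard library are available. Lean on these libraries where they do the work, as an engineer would, in place of code of your own. Each camera call takes 0.05 s, during which the arm holds its last target. There are 200 camera calls.

## Task

Take the cover off the steel instrument box by its blue tab, hang it by its wire loop on the arm of the hook stand and let go of it there. Then draw the reflex hammer out through the opening in the top of the box, which is shorter than the hammer, so tilt it to get one end out first, and finish while still holding it: motionless in the gripper over the box, every part of it about a hand's width (8 to 10 cm) or more above the box. Do not disturb the other things on the desk.

Things in the scene. Friction and masses are not known exactly. Their poses are not given: they have to be found in the camera images.
- instrument_box: Fixed steel box, 264 (x) x 144 (y) x 60 mm, sheet 4 mm; inside 256 x 136 mm, floor at z = 4 mm, underside of the top at 56 mm. The top closes 62 mm at each end and 12 mm along each side, leaving an opening of 140 (x) x 120 (y) mm in the middle. Origin: centre of its underside; x along its length, roughly away from the robot.
- cover: Loose aluminium plate 160 (x) x 136 (y) x 4 mm, 0.16 kg, lying over the opening. On its middle a rigid loop of 6 mm wire: uprights at x = +-30, crossbar along x with its axis at z = 66 mm. On the crossbar's middle stands a blue tab 26 (x) x 10 (y) mm, z = 68 to 108 mm: pinch it across its 10 mm. Origin: centre of the plate's underside.
- cover_bar (a point): Middle of the axis of the cover's crossbar (66 mm above the plate's underside); axes as cover.
- reflex_hammer: Loose, 185 mm long, 0.1 kg, lying along the box on its floor under the cover, head towards the robot. Long axis x, at z = 9 mm. Head: cross-cylinder along y at x = -83.5, 48 wide, 18 thick, orange ends; neck 8 thick; black grip 15 thick from x = -31 to 72; butt knob 18 thick, ends at x = 92.5. Balances within 15 mm of its middle. Origin: mid-length, underside.
- hammer_grip (a point): Point on the hammer's long axis on the black grip near the balance point, 10 mm from the middle towards the head; axes as reflex_hammer.
- hammer_head (a point): Centre of the hammer's head, on the long axis (9 mm from the head end).
- hammer_butt (a point): Centre of the butt knob, on the long axis (9 mm from the butt end).
- hook_stand: Fixed stand: round white base 96 mm wide, thin post, and at its top a level steel arm 8 mm thick along the stand's -x axis, its axis 170 mm above the desk, ending 140 mm from the post where the last 6 mm bend up to a tip (top 184 mm above the desk). Nothing stands above the arm. Origin: centre of the base's underside.
- hook_seat (a point): Point on top of the hook arm (174 mm above the desk), 96 mm from the post and 44 mm before the arm's bend: the place for the cover's crossbar, which hangs across the arm (so that the plate hangs clear of the post). Axes as hook_stand: the arm points along -x.
- spray_bottle: Bystander: spray bottle with green trigger head, 61 x 127 x 242 mm, behind the box; origin at the centre of its underside.
- reagent_1: Bystander: small brown dropper bottle with blue top, 25 mm thick, 80 mm tall; origin at the centre of its underside.
- reagent_2: Bystander: small brown dropper bottle with yellow top, 25 mm thick, 80 mm tall; origin at the centre of its underside.
- reagent_4: Bystander: small brown dropper bottle with green top, 25 mm thick, 80 mm tall; origin at the centre of its underside.
- eraser: Bystander: blue and white eraser, 20 x 42 x 13 mm; origin at the centre of its underside.
- typing_plate: Bystander: flat white typing plate, 95 x 155 x 6 mm, lying at the near left of the desk; origin at the centre of its underside.

How it is judged:
By the outcome, as a careful person would: the job done as asked, in the order asked, and still so for the second after the job is handed in, while the arm keeps its last pose, push and grip.
It also fails if it takes over 58 s, if anything falls off the work surface, if the arm or the gripper's body presses on something with over 40 N, if the wrist force passes 120 N, or if a joint passes its speed limit or range.

## Working session

There is one attempt and no reset: what is moved stays moved. The work goes in short steps, Python scripts to look and compute and a tool call to move; the robot and the scene stay as the last step left them, time stands still between calls to the robot, and variables do not carry over. Pictures are saved under pics/ and viewed, at most 11 in all, crops included, and the job is handed in when it is done.

Besides the shell and the picture viewer there is one more tool, called after "Emit:" as a command line: name --argument value ..., lists and objects as JSON in quotes. arm_command: Moves the arm, as the interface text tells. Its arguments: {"type":"object","properties":{"deltas":{"type":"array"},"gripper":{"type":"number"},"squeeze":{"type":"number"}},"required":["deltas"]}

```bash
mkdir -p pics; ls; python3 - <<'E'
from plant import monitor, eyes, ticket
import cv2,numpy as np
s=monitor.read_state();print({k:np.round(v,3) for k,v in s.items()})
for n in ["scene","top"]:
    im=eyes.read_camera(n);cv2.imwrite(f"pics/{n}0.png",im);m=eyes.camera_model(n);print(n,{k:np.round(v,4) for k,v in m.items()})
E
```

```text
pics
{'t': np.float64(0.0), 'q': array([-1.237,  0.131,  1.489,  0.   ,  1.523, -0.085]), 'dq': array([ 0.   ,  0.001, -0.001,  0.   ,  0.001, -0.001]), 'joint_torque': array([-1.0000e-03, -5.5985e+01, -4.9175e+01,  7.7000e-02,  3.6000e-02,
       -0.0000e+00]), 'tool_pos': array([ 0.244, -0.548,  0.218]), 'orientation': array([-3.071, -0.653,  0.   ]), 'force': array([-0.328, -0.213, -0.168]), 'wrist_torque': array([ 0.015, -0.008,  0.036]), 'gripper_force': np.float64(0.0), 'opening': np.float64(0.093)}
scene {'fx': np.float64(581.6442), 'fy': np.float64(581.6442), 'cx': np.float64(324.2823), 'cy': np.float64(245.2062), 'rvec': array([ 1.2732, -2.2974,  0.9049]), 'tvec': array([0.3203, 0.3973, 0.8629])}
top {'fx': np.float64(595.5457), 'fy': np.float64(595.5457), 'cx': np.float64(321.2386), 'cy': np.float64(241.2315), 'rvec': array([ 2.188 , -2.1395,  0.123 ]), 'tvec': array([0.029 , 0.5393, 1.1237])}
```

View pics/scene0.png

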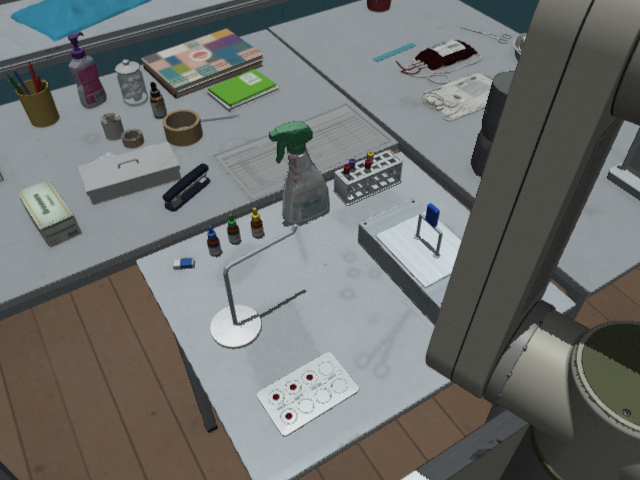

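View pics/top0.png

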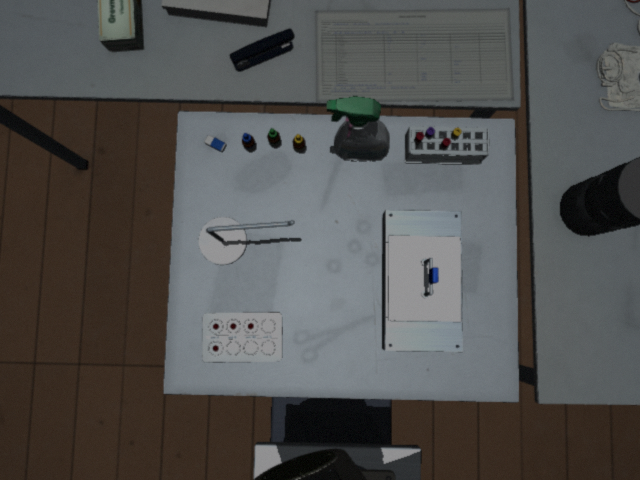

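The scene view shows the blue tab at (432,213) and the hook arm from (226,270) to (295,229). The top view shows the box corners near (385,211) and (463,351), the tab at (434,275), the stand base at (222,240) and the arm tip at (293,223).

```bash
cat > h.py <<'E'
import numpy as np,cv2
from scipy.spatial.transform import Rotation as R
from plant import monitor, eyes
def ray(n,uv,m=None):
    m=m or eyes.camera_model(n);Rm=cv2.Rodrigues(np.array(m["rvec"],float))[0];t=np.array(m["tvec"]).ravel()
    d=Rm.T@np.array([(uv[0]-m["cx"])/m["fx"],(uv[1]-m["cy"])/m["fy"],1]);return -Rm.T@t,d
def atz(n,uv,z,m=None):
    c,d=ray(n,uv,m);return c+d*(z-c[2])/d[2]
def proj(n,p,m=None):
    m=m or eyes.camera_model(n)
    K=np.array([[m["fx"],0,m["cx"]],[0,m["fy"],m["cy"]],[0,0,1]])
    return cv2.projectPoints(np.array(p,float).reshape(-1,1,3),np.array(m["rvec"],float),np.array(m["tvec"],float),K,None)[0].reshape(-1,2)
def blob(im,mask):
    n,l,s,c=cv2.connectedComponentsWithStats(mask.astype(np.uint8));return [(s[i].tolist(),c[i].round(1).tolist()) for i in range(1,n) if s[i,4]>15]
E
python3 - <<'E'
from h import *
t=cv2.imread("pics/top0.png");s=cv2.imread("pics/scene0.png")
A=cv2.resize(t[200:280,190:310],None,fx=6,fy=6,interpolation=2)[:, :720]
A=cv2.resize(t[200:275,190:310],None,fx=4,fy=4,interpolation=2)
B=cv2.resize(t[205:355,375:470],None,fx=3.2,fy=3.2,interpolation=2)
C=cv2.resize(s[215:350,205:305],None,fx=2.2,fy=2.2,interpolation=2)
o=np.zeros((600,800,3),np.uint8);o[:300,:480]=A;o[:480,490:490+B.shape[1]]=B[:480];o[302:302+C.shape[0],:C.shape[1]]=C[:298]
cv2.imwrite("pics/crop.png",o)
for n,im in(("top",t),("scene",s)):
    h=cv2.cvtColor(im,cv2.COLOR_BGR2HSV)
    print(n,blob(im,(h[...,0]>100)&(h[...,0]<125)&(h[...,1]>150)&(h[...,2]>60)))
for uv in[(385,211),(462,211),(463,351),(383,351)]:print(atz("top",uv,.06).round(4))
print("tab",atz("top",(434.5,275),.168),"base",atz("top",(222,240),0.004),"tip",atz("top",(293,223),.18),"post",atz("top",(210,230),.17))
E
```

```text
top [([243, 134, 8, 7, 29], [246.3, 137.0]), ([211, 138, 13, 12, 90], [216.7, 143.8]), ([432, 268, 6, 15, 78], [434.6, 274.5])]
scene [([15, 72, 8, 12, 22], [18.3, 77.4]), ([428, 204, 11, 23, 87], [433.8, 211.9]), ([208, 226, 7, 13, 52], [210.4, 232.2]), ([180, 259, 11, 7, 71], [185.4, 262.0])]
[ 0.5956 -0.0787  0.06  ]
[ 0.599  -0.2249  0.06  ]
[ 0.3367 -0.2257  0.06  ]
[ 0.3334 -0.0777  0.06  ]
tab [ 0.46966643 -0.15216012  0.168     ] base [0.53950714 0.23783736 0.004     ] tip [0.55151304 0.08948392 0.18      ] post [0.53770015 0.23109219 0.17      ]
```

View pics/crop.png

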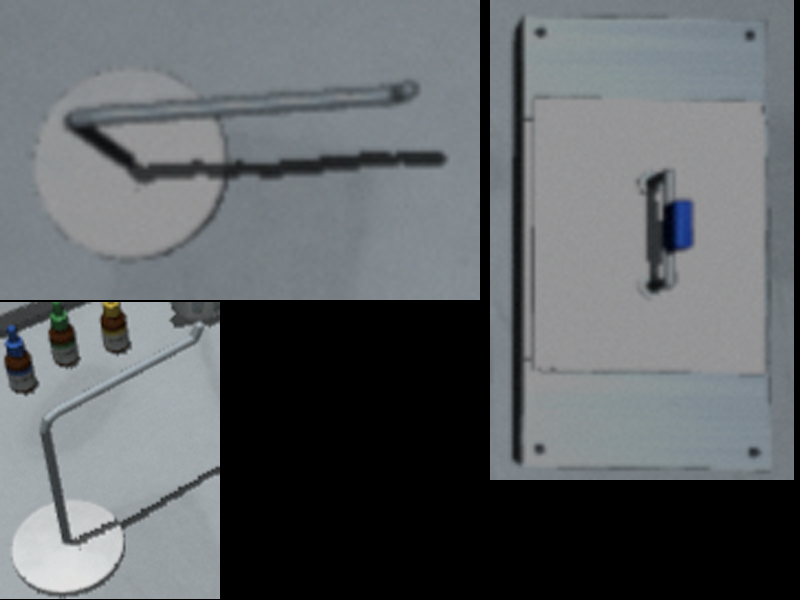

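The crop puts the hook arm from (208,230) to its bend at (291,223) in the top view, and the plate corners near (389,235) and (461,322). The plate is almost aligned with the box. Next I fit the poses.

```bash
cat > fit.py <<'E'
from h import *
from scipy.optimize import least_squares
def fit(pts,obs,x0):
    # pts local; obs list of (cam,idx,uv)
    M={n:eyes.camera_model(n) for n in("top","scene")}
    def w(x,p): c,s=np.cos(x[2]),np.sin(x[2]);return np.array([x[0]+c*p[0]-s*p[1],x[1]+s*p[0]+c*p[1],p[2]])
    f=lambda x:np.concatenate([proj(n,w(x,pts[i]),M[n])[0]-uv for n,i,uv in obs])
    r=least_squares(f,x0,loss="soft_l1");print(r.x.round(4),"deg",np.degrees(r.x[2]).round(2),r.fun.round(1));return r.x
if __name__=="__main__":
    st=[(0,0,.17),(-.14,0,.17),(0,0,.004)]
    fit(st,[("top",0,(208.5,230)),("top",1,(290.8,223)),("top",2,(222.75,240.75)),("scene",0,(225.5,270.5)),("scene",1,(294.5,229)),("scene",2,(236,326))],[.54,.236,1.6])
    b=[(.132,.072,.06),(.132,-.072,.06),(-.132,-.072,.06),(-.132,.072,.06)]
    fit(b,[("top",i,uv) for i,uv in enumerate([(384,210.5),(461.5,211),(463,351),(383.5,349.5)])],[.467,-.15,0])
    c=[(.08,.068,.064),(.08,-.068,.064),(-.08,-.068,.064),(-.08,.068,.064),(0,0,.168),(0,0,.148)]
    x=fit(c,[("top",i,uv) for i,uv in enumerate([(388.75,235.3),(460.9,236.25),(460.9,321.6),(388.1,320.6)])]+[("scene",5,(433.8,211.9))],[.467,-.15,0])
    print(proj("top",[x[0],x[1],.168]),proj("top",[[x[0],x[1],.128]]))
    for nm,uv in(("spray",(360,158)),("r1",(248,149)),("rack",(447,164))):print(nm,atz("top",uv,0))
E
python3 fit.py
```

```text
[0.5383 0.2342 1.677 ] deg 96.08 [-0.3 -0.4 -0.8 -0.2  1.  -0.1  0.4 -1.5 -0.5  2.8  1.3  0.9]
[ 0.4672 -0.1512  0.007 ] deg 0.4 [ 0.8 -1.1 -0.9 -0.4 -0.8  0.5  0.9  0.8]
[ 0.4698 -0.1542  0.0035] deg 0.2 [ 0.1 -0.4  0.1  0.   0.7  0.3  0.2 -0.1 -1.   4.4]
[[435.67692643 274.93085906]] [[431.29293591 276.20541457]]
spray [ 0.71297527 -0.03343347  0.        ]
r1 [0.7264228 0.1935167 0.       ]
rack [ 0.70459854 -0.20931482  0.        ]
```

Emit:
arm_command --deltas '[[[1.88,3.28,0,0,0,-2],[1.88,3.28,0,0,0,-2],[1.88,3.28,0,0,0,-2],[1.88,3.28,0,0,0,-2],[1.88,3.28,0,0,0,-2],[1.88,3.28,0,0,0,-2],[1.88,3.28,0,0,0,-2],[1.88,3.28,0,0,0,-2],[1.88,3.28,0,0,0,-2],[1.88,3.28,0,0,0,-2],[1.88,3.28,0,0,0,-2],[1.88,3.28,0,0,0,-1.8]]]'

```text
t: 1.1
tool_pos: [0.47, -0.1527, 0.2184]
orientation: [-3.142, -0.002, 0.0]
force: [1.4, -0.1, 0.3]
opening: 0.0928
gripper_force: 0.0
```

Emit:
arm_command --deltas '[[[0,0,0,0,0,0],[0,0,0,0,0,0],[0,0,0,0,0,0]]]' --gripper 0

```text
t: 1.35
tool_pos: [0.4693, -0.1546, 0.2183]
orientation: [3.141, 0.008, -0.001]
force: [0.2, 0.4, 0.6]
opening: 0.0778
gripper_force: 0.0
```

```bash
python3 - <<'E'
from h import *
s=monitor.read_state();print(s["tool_pos"],R.from_rotvec(s["orientation"]).as_matrix().round(3),s["dq"].round(3) if hasattr(s["dq"],'round') else s["dq"])
m=eyes.camera_model("wrist");im=eyes.read_camera("wrist");cv2.imwrite("pics/w1.png",im)
h=cv2.cvtColor(im,cv2.COLOR_BGR2HSV)
print({k:np.round(v,3) for k,v in m.items()})
for b in blob(im,(h[...,0]>100)&(h[...,0]<125)&(h[...,1]>150)&(h[...,2]>60)):print(b,atz("wrist",b[1],.168,m),proj("wrist",[.4698,-.1535,.168],m))
E
```

```text
[ 0.46927023 -0.15462568  0.21825154] [[ 1.     0.005 -0.001]
 [ 0.005 -1.    -0.   ]
 [-0.001  0.    -1.   ]] [-0.034 -0.003 -0.001 -0.001  0.002  0.001]
{'fx': np.float64(393.197), 'fy': np.float64(393.197), 'cx': np.float64(323.446), 'cy': np.float64(234.391), 'rvec': array([-2.095,  2.086,  0.257]), 'tvec': array([-0.156,  0.425,  0.501])}
([315, 230, 16, 42, 666], [322.5, 250.4]) [ 0.47156762 -0.15359191  0.168     ] [[322.32818332 253.37612078]]
```

View pics/w1.png

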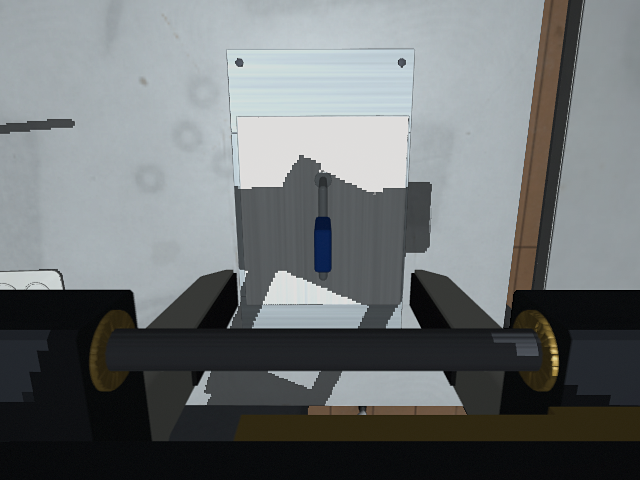

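The wrist view shows the blue tab at (322,250), directly between the fingers and aligned with them. Tab position is about (0.470, -0.1536).

Emit:
arm_command --deltas '[[[0,0.1,-1.5,0,0,0],[0.1,0,-1.5,0,0,0],[0,0,-1.5,0,0,0],[0,0,-1.5,0,0,0],[0,0,-1.5,0,0,0],[0,0,-1.0,0,0,0],[0,0,0,0,0,0],[0,0,0,0,0,0]]]' --gripper 0

```text
t: 2.07
tool_pos: [0.4699, -0.1543, 0.1333]
orientation: [-3.141, -0.003, 0.002]
force: [-0.5, 0.3, 1.1]
opening: 0.0466
gripper_force: 0.0
```

Emit:
arm_command --deltas '[[[0,0,0,0,0,0],[0,0,0,0,0,0],[0,0,0,0,0,0],[0,0,0,0,0,0],[0,0,0,0,0,0],[0,0,0,0,0,0],[0,0,0,0,0,0],[0,0,0,0,0,0],[0,0,0,0,0,0],[0,0,0,0,0,0]]]' --gripper -1 --squeeze 40

```text
t: 2.9
tool_pos: [0.4708, -0.1536, 0.1338]
orientation: [3.141, 0.005, 0.0]
force: [0.3, -0.8, 2.9]
opening: 0.0101
gripper_force: 40.0
```

Emit:
arm_command --deltas '[[[0,0,0.5,0,0,0],[0,0,0.9,0,0,0],[0,0,1.3,0,0,0],[0,0,1.5,0,0,0],[0,0,1.5,0,0,0],[0,0,1.2,0,0,0],[0,0,0.8,0,0,0],[0,0,0.3,0,0,0],[0,0,0,0,0,0]]]'

```text
t: 3.65
tool_pos: [0.471, -0.1537, 0.2145]
orientation: [3.141, 0.005, 0.002]
force: [0.3, -0.4, -1.5]
opening: 0.0096
gripper_force: 40.0
```

Emit:
arm_command --deltas '[[[0.4,0.7,0,0,0,0.5],[0.8,1.4,0,0,0,0.5],[0.9,1.8,0,0,0,0.5],[0.9,1.8,0,0,0,0.5],[0.9,1.8,0,0,0,0.5],[0.9,1.8,0,0,0,0.5],[0.9,1.8,0,0,0,0.5],[0.9,1.8,0,0,0,0.5],[0.9,1.8,0,0,0,0.5],[0.9,1.5,0,0,0,0.5],[0.5,0.9,0,0,0,0.5],[0.2,0.3,0,0,0,0.5]]]'

```text
t: 4.65
tool_pos: [0.5616, 0.0222, 0.2124]
orientation: [-3.136, -0.174, 0.003]
force: [0.6, 0.5, -2.0]
opening: 0.0096
gripper_force: 40.0
```

Emit:
arm_command --deltas '[[[0,0,0,0,0,0],[0,0,0,0,0,0],[0,0,0,0,0,0]]]'

```text
t: 4.9
tool_pos: [0.5613, 0.0197, 0.2134]
orientation: [3.137, 0.168, -0.001]
force: [0.5, -0.2, -1.7]
opening: 0.0096
gripper_force: 40.0
```

```bash
python3 - <<'E'
from h import *
a=eyes.read_camera("scene");b=eyes.read_camera("top");
A=cv2.resize(a[120:400,150:450],None,fx=1.33,fy=1.33);B=cv2.resize(b[100:300,190:390],None,fx=2,fy=2)
o=np.zeros((400,800,3),np.uint8);o[:A.shape[0],:399]=A[:,:399];o[:400,400:]=B[:400];cv2.imwrite("pics/a2.png",o)
s=monitor.read_state();print(s["tool_pos"],s["opening"])
E
```

```text
[0.56140757 0.01964883 0.21369657] 0.00998199564526846
```

View pics/a2.png

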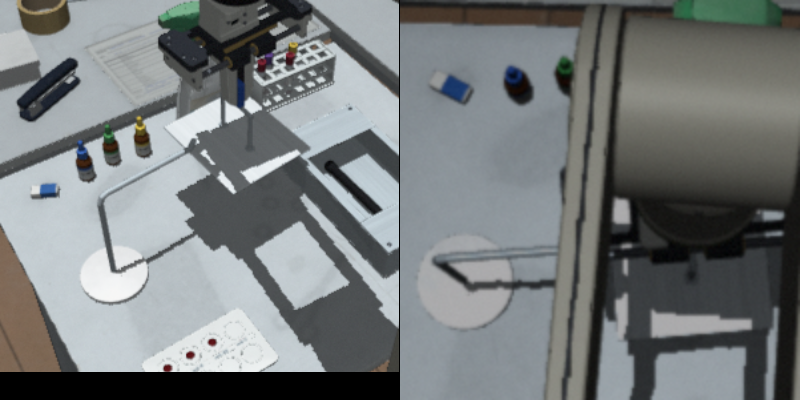

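The plate hangs level. The arm tip, at (192,148) in the left panel, sits above the plate's edge and heads into the loop. I slide it on.

Emit:
arm_command --deltas '[[[0,0.4,0,0,0,0],[-0.1,0.9,0,0,0,0],[-0.1,1.2,0,0,0,0],[-0.1,1.2,0,0,0,0],[-0.1,1.2,0,0,0,0],[-0.1,1.2,0,0,0,0],[-0.2,1.2,0,0,0,0],[-0.2,1.2,0,0,0,0],[-0.2,1.2,0,0,0,0],[-0.1,1.2,0,0,0,0],[-0.1,0.7,0,0,0,0],[0,0.3,0,0,0,0]]]'

```text
t: 6.0
tool_pos: [0.5483, 0.1409, 0.2136]
orientation: [-3.137, -0.172, 0.0]
force: [-0.8, 0.2, -0.9]
opening: 0.0099
gripper_force: 40.0
```

```bash
python3 - <<'E'
from h import *
a=eyes.read_camera("scene");s=monitor.read_state();print(s["tool_pos"],s["force"],s["wrist_torque"])
o=cv2.resize(a[150:330,190:370],None,fx=3,fy=3,interpolation=2);cv2.imwrite("pics/a3.png",o)
h=cv2.cvtColor(a,cv2.COLOR_BGR2HSV)
print([b for b in blob(a,(h[...,0]>100)&(h[...,0]<125)&(h[...,1]>150)&(h[...,2]>60))])
p=s["tool_pos"];print(proj("scene",[[p[0],p[1],p[2]-.0078],[.5485,.1388,.174]]))
E
```

```text
[0.54847576 0.14070407 0.21361106] [-0.4304452   0.71879425 -1.15517072] [ 0.03613253  0.04858871 -0.01823048]
[([15, 72, 14, 22, 34], [20.9, 81.4]), ([269, 208, 7, 23, 101], [272.4, 219.6]), ([208, 226, 7, 14, 68], [210.9, 233.2]), ([181, 259, 10, 9, 85], [185.4, 262.8])]
[[270.97378281 228.90670321]
 [273.26286567 241.44041038]]
```

View pics/a3.png

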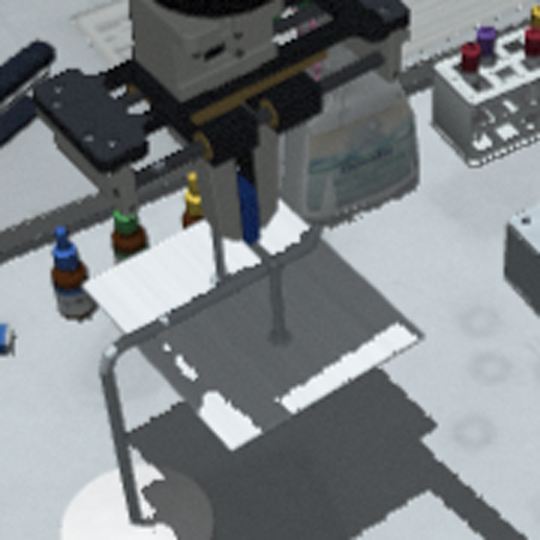

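The hook arm passes through the loop between the uprights (220,270) and (278,290) in the crop. I lower it onto the seat.

Emit:
arm_command --deltas '[[[0,-0.1,-0.5,0,0,0],[0,-0.1,-0.5,0,0,0],[0,0,-0.5,0,0,0],[0,0,-0.5,0,0,0],[0,0,-0.3,0,0,0],[0,0,-0.2,0,0,0],[0,0,-0.1,0,0,0],[0,0,0,0,0,0],[0,0,0,0,0,0]]]'

```text
t: 6.8
tool_pos: [0.5487, 0.1375, 0.1878]
orientation: [-3.137, -0.17, -0.0]
force: [0.1, 0.4, -1.3]
opening: 0.0098
gripper_force: 40.0
```

Emit:
arm_command --deltas '[[[0,0,-0.1,0,0,0],[0,0,-0.1,0,0,0],[0,0,0,0,0,0],[0,0,0,0,0,0]]]'

```text
t: 7.13
tool_pos: [0.5486, 0.1375, 0.1856]
orientation: [3.137, 0.17, -0.0]
force: [0.1, -0.8, -1.3]
opening: 0.01
gripper_force: 40.0
```

Emit:
arm_command --deltas '[[[0,0,-0.1,0,0,0],[0,0,0,0,0,0],[0,0,0,0,0,0]]]'

```text
t: 7.38
tool_pos: [0.5487, 0.1375, 0.1847]
orientation: [-3.137, -0.17, -0.0]
force: [-0.1, -1.3, -1.1]
opening: 0.0098
gripper_force: 40.0
```

Emit:
arm_command --deltas '[[[0,0,-0.1,0,0,0],[0,0,0,0,0,0],[0,0,0,0,0,0]]]'

```text
t: 7.63
tool_pos: [0.5489, 0.1375, 0.1843]
orientation: [-3.137, -0.17, -0.001]
force: [-1.7, -0.8, 4.1]
opening: 0.0097
gripper_force: 40.0
```

Emit:
arm_command --deltas '[[[0,0,0,0,0,0],[0,0,0,0,0,0],[0,0,0,0,0,0],[0,0,0,0,0,0],[0,0,0,0,0,0],[0,0,0,0,0,0],[0,0,0,0,0,0]]]' --gripper -0.5

```text
t: 8.22
tool_pos: [0.5486, 0.1375, 0.1836]
orientation: [-3.137, -0.17, 0.0]
force: [0.7, -0.1, 0.6]
opening: 0.0233
gripper_force: 0.0
```

```bash
python3 - <<'E'
from h import *
a=eyes.read_camera("scene");h=cv2.cvtColor(a,cv2.COLOR_BGR2HSV)
print(monitor.read_state()["opening"],blob(a,(h[...,0]>100)&(h[...,0]<125)&(h[...,1]>150)&(h[...,2]>60)))
cv2.imwrite("pics/a4.png",cv2.resize(a[150:330,190:370],None,fx=3,fy=3,interpolation=2))
E
```

```text
0.023331728544185398 [([15, 72, 8, 12, 24], [18.5, 77.7]), ([269, 218, 10, 24, 161], [273.6, 229.9]), ([208, 226, 7, 14, 68], [210.8, 233.2]), ([180, 259, 11, 9, 87], [185.3, 262.8])]
```

View pics/a4.png

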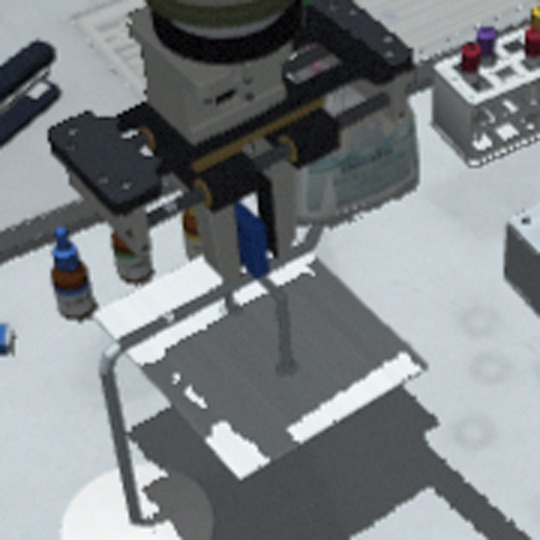

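The cover hangs on the arm, with the tab at (250,240) free between the open fingers. I retract upward and go back over the box.

Emit:
arm_command --deltas '[[[0,0,0.3,0,0,0],[0,0,0.7,0,0,0],[0,0,1.1,0,0,0],[0,0,1.5,0,0,0],[0,0,2,0,0,0],[0,0,2,0,0,0],[0,0,2,0,0,0],[0,0,1,0,0,0]]]'

```text
t: 8.93
tool_pos: [0.5498, 0.1376, 0.2941]
orientation: [-3.136, -0.17, -0.008]
force: [0.2, 0.6, 1.4]
opening: 0.0236
gripper_force: 0.0
```

Emit:
arm_command --deltas '[[[-0.9,-2.5,0,0,0,-0.5],[-0.9,-2.5,0,0,0,-0.5],[-0.9,-2.5,0,0,0,-0.5],[-0.9,-2.5,0,0,0,-0.5],[-0.9,-2.5,0,0,0,-0.5],[-0.9,-2.5,0,0,0,-0.5],[-0.9,-2.5,0,0,0,-0.5],[-0.9,-2.5,0,0,0,-0.5],[-0.9,-2.5,0,0,0,-0.5],[-0.9,-2.5,0,0,0,-0.5],[-0.9,-2.5,0,0,0,-0.5],[0,-1.4,0,0,0,-0.5]]]' --gripper -0.2

```text
t: 9.93
tool_pos: [0.4484, -0.1538, 0.2904]
orientation: [3.14, 0.002, 0.001]
force: [0.1, 0.3, 0.2]
opening: 0.0369
gripper_force: 0.0
```

Emit:
arm_command --deltas '[[[0,0,0,0,0,0],[0,0,0,0,0,0],[0,0,0,0,0,0]]]'

```text
t: 10.18
tool_pos: [0.4498, -0.151, 0.2899]
orientation: [-3.141, -0.006, -0.0]
force: [-0.7, 0.3, -0.4]
opening: 0.0372
gripper_force: 0.0
```

```bash
python3 - <<'E'
from h import *
s=monitor.read_state();print(s["tool_pos"],s["orientation"],s["opening"])
m=eyes.camera_model("wrist");im=eyes.read_camera("wrist");t=eyes.read_camera("scene")
import json;json.dump({k:np.array(v).tolist() for k,v in m.items()},open("w2.json","w"))
cv2.imwrite("pics/w2raw.png",im);cv2.imwrite("pics/s2raw.png",t)
o=np.zeros((480,800,3),np.uint8);o[:,:480]=cv2.resize(im[0:400,120:520],(480,480));B=cv2.resize(t[180:330,190:350],(320,300));o[:300,480:]=B
o[300:480,480:]=cv2.resize(t[180:300,340:553],(320,180))
cv2.imwrite("pics/w2.png",o)
E
```

```text
[ 0.44977833 -0.15099254  0.28986246] [-3.14122387e+00 -5.75242462e-03 -4.37818881e-04] 0.03716635943456816
```

View pics/w2.png

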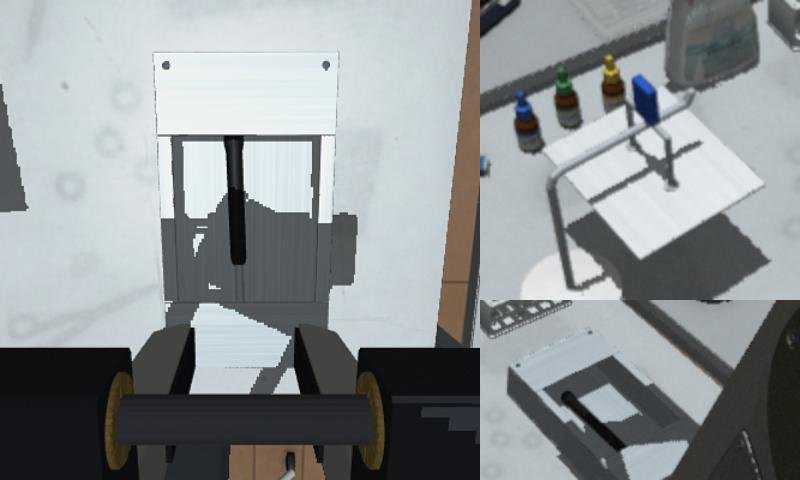

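The cover hangs level on the hook arm with its loop over it. In the wrist view the hammer's black grip runs from (238,264) up to the opening's far edge at (233,138), slightly left of the box's middle.

```bash
python3 - <<'E'
from h import *
import json
m={k:np.array(v) for k,v in json.load(open("w2.json")).items()}
im=cv2.imread("pics/w2raw.png")
g=im.max(2);
sub=(g<38).astype(np.uint8)[110:235,290:345]
for r in range(118,232,6):
    c=np.where(g[r,295:340]<38)[0]
    if len(c):print(r,c.min()+295,c.max()+295,len(c),atz("wrist",((c.min()+c.max())/2+295,r),.013,m)[:2].round(4))
for uv in[(267,114),(395,114),(262,251),(395,251)]:print("opening",uv,atz("wrist",uv,.06,m)[:2].round(4))
print(g[205:235:2,318])
E
```

```text
118 307 321 8 [ 0.5343 -0.14  ]
124 308 321 8 [ 0.528  -0.1405]
130 309 320 7 [ 0.5218 -0.1405]
136 309 321 8 [ 0.5155 -0.141 ]
142 309 321 8 [ 0.5091 -0.141 ]
148 310 321 7 [ 0.5027 -0.1416]
154 310 321 6 [ 0.4962 -0.1416]
160 310 322 13 [ 0.4897 -0.1421]
166 310 322 13 [ 0.4832 -0.1421]
172 311 323 13 [ 0.4766 -0.1432]
178 311 323 13 [ 0.4699 -0.1432]
184 311 323 13 [ 0.4632 -0.1432]
190 311 323 13 [ 0.4565 -0.1432]
196 312 324 13 [ 0.4497 -0.1443]
202 312 324 13 [ 0.4429 -0.1443]
208 312 324 13 [ 0.436  -0.1443]
214 312 324 13 [ 0.429  -0.1443]
220 315 321 7 [ 0.422  -0.1443]
opening (267, 114) [ 0.5358 -0.096 ]
opening (395, 114) [ 0.5361 -0.2189]
opening (262, 251) [ 0.3987 -0.0864]
opening (395, 251) [ 0.3991 -0.2254]
[15 16 17 14 12 14 14 11 95 90 90 90 89 88 89]
```

Emit:
arm_command --deltas '[[[-0.3,0.7,-2,0,0,1],[0,0,-3,0,0,1],[0,0,-3,0,0,0],[0,0,-3,0,0,0],[0,0,-3,0,0,0],[0,0,-3,0,0,0],[0,0,-3,0,0,0],[0,0,-2.5,0,0,0],[0,0,-2,0,0,0],[0,0,-1.5,0,0,0],[0,0,-0.5,0,0,0],[0,0,0,0,0,0]]]'

```text
t: 11.28
tool_pos: [0.4456, -0.1433, 0.0233]
orientation: [-3.14, -0.062, 0.004]
force: [-0.4, -0.6, -0.4]
opening: 0.0372
gripper_force: 0.0
```

Emit:
arm_command --deltas '[[[0,0,-0.5,0,0,0],[0,0,-0.5,0,0,0],[0,0,-0.3,0,0,0],[0,0,0,0,0,0],[0,0,0,0,0,0]]]'

```text
t: 11.7
tool_pos: [0.4468, -0.1446, 0.0119]
orientation: [3.141, 0.06, 0.001]
force: [1.0, -0.1, 0.4]
opening: 0.0373
gripper_force: 0.0
```

Emit:
arm_command --deltas '[[[0,0,-0.3,0,0,0],[0,0,-0.1,0,0,0],[0,0,0,0,0,0],[0,0,0,0,0,0]]]'

```text
t: 12.03
tool_pos: [0.4466, -0.1445, 0.0076]
orientation: [-3.141, -0.06, 0.0]
force: [-0.8, -0.7, 0.3]
opening: 0.0374
gripper_force: 0.0
```

Emit:
arm_command --deltas '[[[0,0,0,0,0,0],[0,0,0,0,0,0],[0,0,0,0,0,0],[0,0,0,0,0,0],[0,0,0,0,0,0],[0,0,0,0,0,0],[0,0,0,0,0,0],[0,0,0,0,0,0],[0,0,0,0,0,0]]]' --gripper -1 --squeeze 45

```text
t: 12.78
tool_pos: [0.4466, -0.1446, 0.0077]
orientation: [3.141, 0.06, 0.0]
force: [0.3, -0.2, 0.6]
opening: 0.014
gripper_force: 45.0
```

Emit:
arm_command --deltas '[[[0,0,0.3,0,0,0],[0,0,0.3,0,0,0],[-0.3,0,0.2,0,0,0],[-0.5,0,0,0,0,0],[-0.5,0,0,0,0,0],[0,0,0,0,0,0],[0,0,0,0,0,0]]]'

```text
t: 13.37
tool_pos: [0.4331, -0.1445, 0.0155]
orientation: [-3.141, -0.06, 0.0]
force: [0.1, -0.2, -1.4]
opening: 0.0141
gripper_force: 45.0
```

Emit:
arm_command --deltas '[[[0,0,0.45,0,-3,0],[0,0,0.45,0,-3,0],[0,0,0.45,0,-3,0],[0,0,0.45,0,-3,0],[0,0,0,0,0,0],[0,0,0,0,0,0]]]'

```text
t: 13.87
tool_pos: [0.4332, -0.1448, 0.0338]
orientation: [3.119, 0.058, 0.327]
force: [1.1, -0.8, -1.4]
opening: 0.0136
gripper_force: 45.0
```

```bash
python3 - <<'E'
from h import *
s=monitor.read_state();print(s["tool_pos"],s["force"],s["wrist_torque"],np.degrees(np.arcsin(R.from_rotvec(s["orientation"]).as_matrix()[:,2])).round(1))
a=eyes.read_camera("scene");cv2.imwrite("pics/a5.png",cv2.resize(a[170:330,340:500],(640,600),interpolation=2))
E
```

```text
[ 0.43321156 -0.14481824  0.03375681] [ 1.10105281 -0.84217288 -1.41871448] [-0.00946072  0.14300083  0.00196123] [ 12.  -0. -78.]
```

View pics/a5.png

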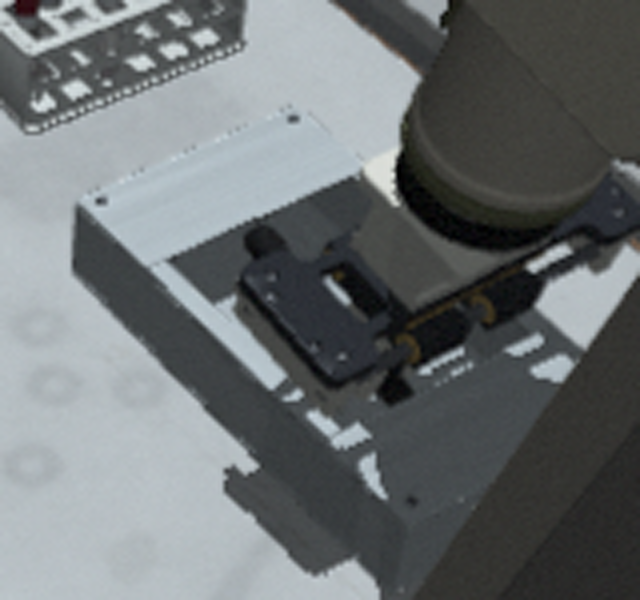

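The butt knob, at (262,240) in the crop, has come up inside the opening clear of the far edge. I continue tilting.

Emit:
arm_command --deltas '[[[0,0,0.45,0,-3,0],[0,0,0.45,0,-3,0],[0,0,0.45,0,-3,0],[0,0,0.45,0,-3,0],[0,0,0.4,0,-3,0],[0,0,0.4,0,-3,0],[0,0,0,0,0,0],[0,0,0,0,0,0]]]'

```text
t: 14.58
tool_pos: [0.4431, -0.1506, 0.0623]
orientation: [3.035, 0.059, 0.794]
force: [-0.3, -0.3, -1.6]
opening: 0.0136
gripper_force: 45.0
```

Emit:
arm_command --deltas '[[[0.5,0,0.1,0,0,0],[0.7,0,0.1,0,0,0],[0.8,0,0.2,0,0,0],[0.8,0,0.2,0,0,0],[0.8,0,0.2,0,0,0],[0.8,0,0.2,0,0,0],[0.6,0,0.1,0,0,0],[0,0,0,0,0,0],[0,0,0,0,0,0]]]'

```text
t: 15.33
tool_pos: [0.4932, -0.1495, 0.0726]
orientation: [3.036, 0.062, 0.794]
force: [-0.6, -0.4, -2.1]
opening: 0.0138
gripper_force: 45.0
```

```bash
python3 - <<'E'
from h import *
s=monitor.read_state();print(s["tool_pos"],s["force"],s["wrist_torque"],np.degrees(np.arcsin(R.from_rotvec(s["orientation"]).as_matrix()[:,2])).round(1))
a=eyes.read_camera("scene");b=eyes.read_camera("wrist");o=np.zeros((480,800,3),np.uint8)
o[:,:400]=cv2.resize(a[150:330,340:490],(400,480),interpolation=2);o[:300,400:]=cv2.resize(b,(400,300));t=eyes.read_camera("top");o[300:,400:]=cv2.resize(t[200:362,340:700][:,:300],(400,180))
cv2.imwrite("pics/a6.png",o)
E
```

```text
[ 0.49316582 -0.14946254  0.07255908] [-0.5969477  -0.37643839 -2.14531596] [ 0.00444029  0.3299024  -0.02142912] [ 29.3   0.4 -60.7]
```

View pics/a6.png

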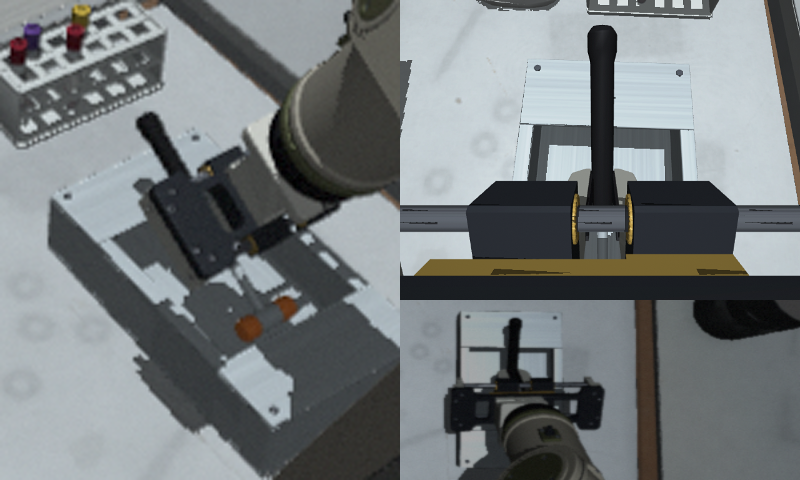

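The butt is out above the far edge, and the orange head (250-300, 305-330) is inside the opening, clear of the near edge. I lift straight up.

Emit:
arm_command --deltas '[[[0,0,0.4,0,0,0],[0,0,0.7,0,0,0],[0,0,1,0,0,0],[0,0,1,0,0,0],[0,0,1,0,0,0],[0,0,0.7,0,0,0],[0,0,0.2,0,0,0],[0,0,0,0,0,0]]]'

```text
t: 16.15
tool_pos: [0.4939, -0.1507, 0.1248]
orientation: [3.032, 0.061, 0.8]
force: [-0.3, 0.2, -1.4]
opening: 0.0133
gripper_force: 45.0
```

Emit:
arm_command --deltas '[[[0,0,0.7,0,0,0],[0,0,1.3,0,0,0],[0,0,1.8,0,0,0],[0,0,1.8,0,0,0],[0,0,1.8,0,0,0],[0,0,1.8,0,0,0],[-0.3,0,1.8,0,0,0],[-0.5,0,1.8,0,0,0],[-0.5,0,1.6,0,0,0],[-0.4,0,1,0,0,0],[-0.2,0,0.4,0,0,0],[0,0,0,0,0,0]]]'

```text
t: 17.15
tool_pos: [0.4743, -0.1505, 0.2821]
orientation: [3.033, 0.06, 0.798]
force: [1.2, 0.4, -1.4]
opening: 0.0133
gripper_force: 45.0
```

Emit:
arm_command --deltas '[[[0,0,0,0,0,0],[0,0,0,0,0,0],[0,0,0,0,0,0],[0,0,0,0,0,0],[0,0,0,0,0,0],[0,0,0,0,0,0],[0,0,0,0,0,0],[0,0,0,0,0,0]]]'

```text
t: 17.82
tool_pos: [0.4743, -0.1502, 0.2813]
orientation: [3.034, 0.061, 0.797]
force: [0.9, 0.5, -1.6]
opening: 0.0137
gripper_force: 45.0
```

```bash
python3 - <<'E'
from h import *
s=monitor.read_state();print(s["tool_pos"],s["force"],np.abs(s["dq"]).max(),s["opening"],np.degrees(np.arcsin(R.from_rotvec(s["orientation"]).as_matrix()[:,2])).round(1))
a=eyes.read_camera("scene");cv2.imwrite("pics/a7.png",a)
h=cv2.cvtColor(a,cv2.COLOR_BGR2HSV);print(blob(a,(h[...,0]>5)&(h[...,0]<16)&(h[...,1]>170)&(h[...,2]>100)))
p=np.array(s["tool_pos"]);hd=p+[-.079*.87,0,-.079*.49+.005];print(hd,proj("scene",hd))
E
```

```text
[ 0.47430398 -0.15023051  0.2812805 ] [ 0.85983076  0.52915187 -1.56118097] 0.0006647481103682541 0.013715764578711702 [ 29.4   0.3 -60.6]
[]
[ 0.40557398 -0.15023051  0.2475705 ] [[463.2164015  196.85208278]]
```

View pics/a7.png

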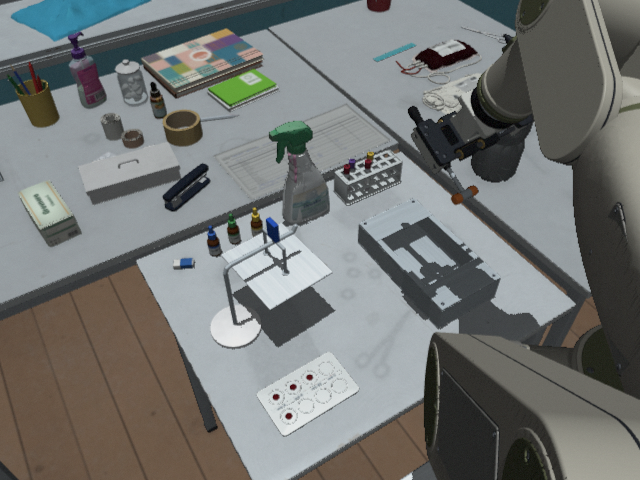

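The hammer's head is at (464,195), where I predicted it, with its lowest part about 17 cm above the box top. The cover is on the hook and the bystanders are where they were. The arm is still, so I hand in the job.

```bash
python3 -c "
from plant import ticket;print(ticket.close_job())"
```

```text
the job is handed in; nothing more can be done
None
```

The cover hangs on the hook arm, and the hammer is held still in the gripper, about 17 cm above the box top at its lowest point. I handed the job in at about 18 s, and no result came back.

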